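# Close up the painted tile row on the easel

### The arm

A 6-joint arm with a two-finger parallel gripper is mounted at the origin on a cart in front of the work surface, level with it; the furniture and walls round the work are solid. World frame = base frame: x ahead of the robot, y to its left, z up, the work surface at z = 0. Lengths are in m, angles in rad, forces in N, time in s.
With the tool pointing down it reaches from about 0.375 to 0.975 m from the base axis. Payload 3.8 kg.
Tool frame: the origin (TCP) lies at the centre of the arm's flange, where the gripper is bolted on; the fingertips stand 173 mm ahead of it and the grasp point (between the pads) lies 155 mm ahead of it (bot.tip_reach is the distance from the TCP to the fingertips, in m); z points along the fingers, y is the line along which they close (so a half turn about z gives the same grasp; the last joint's range is limited). The gripper opens to 85 mm and grips with 20 to 120 N. Pads are 22 mm wide; open, the fingers measure 114 mm over their backs; the gripper's body (76 mm by 85 mm) begins 54 mm behind the grasp point. The pads swing forward as they close: fully open they stand 13 mm farther back than shut.
Start: joints at [1.067, 0.264, 1.604, -0, 1.274, -0.037], TCP at [0.304, 0.603, 0.405] pointing down, gripper open.
Joint ranges: [-2.63, 2.63], [-0.94, 2.18], [0.31, 2.57], [-1.31, 4.45], [0, 2.66], [-2.55, 2.55]. Speed limits (rad/s): [2.57, 2.57, 3.14, 3.14, 3.14, 3.14].

### API

Orientations are given as a rotation vector (axis times angle).
In Python, from workcell import bot gives the robot as it stands.
- The arm moves only by the tool drive_tool, never from a script. Its arguments are lists of equal length, an entry for each row: "claw": the finger opening in mm, from 0 to 85.4; "slide": the shift along the world's x, y, z each as a share of 0.5 m, from -1 to 1, a list of three; "yaw": the turn about the world's z as a share of 180 degrees, from -1 to 1. A call has 1 to 8 rows; each row is the pose to reach, as a shift and turn from the pose commanded when the call began, turning the shorter way round; what a row does not reach only later rows make up. A row lasts 1/12 s, in which the tool goes at most 41.7 mm and 7.16 degrees, less where a joint would pass 70% of its speed; a pose out of reach is approached as far as the arm can. A call with a number of a shift or a turn outside -1 to 1 is refused whole. A call with a gripper value outside its range is refused whole. The fingers move at their own pace and stop on an object; "newtons" is the grip in N (left out, the last holds). Time passes only in rows, so rows that repeat a pose let the fingers close. It gives the time, the measured TCP pose, the force, the opening and the grip force at its end, in the units of the state.
- bot.read_state(): the state, without advancing time (a new reading comes with each control period).
- bot.read_camera(name): name is "scene" or "top" or "wrist"; returns a dict with "color" (384x512x3 uint8, red, green, blue), "depth" (384x512 float32, m along the optical axis (not along the pixel's ray), 0 where there is no reading), "mtx" (3x3 intrinsics, pixels), "eye" and "rotation" of the camera in the world. Camera axes: x right, y up, looking along -z (the intrinsics and any distortion apply to the point x, -y, -z); pixel columns grow to the right and rows downward; lengths in m; the calibration is good to about 2 mm. A picture is of the moment at which its call begins.
- bot.finish_job(): hands the job in; it is judged then, once.
The state is a dict: "time": time; "q": joint angles; "joint_vel": joint speeds; "joint_torque": joint torques, N m; "tool_pos": TCP position; "tcp_rot": TCP orientation; "wrist_force": force on the tool from outside, world axes, zero at the start; "torque": the same for the moment, N m; "width": opening from 0.0 (shut) to 1.0 (fully open); "grip_force": force on a finger pad.
Only numpy, scipy, OpenCV 4.12 (cv2) and the standard library are available. Lean on these libraries where they do the work, as an engineer would, in place of code of your own. Each camera call takes 0.05 s, during which the arm holds its last target. There are 200 camera calls.

### The job

Take the white tile with the blue vine out of the rack and add it to the row on the leaning easel, painted side to the front and the right way up: put it down on the ledge, leaning against the back board, before you let go of it; do not drop it in or let it fall back. Then slide the end stop up so that the row stands closed, the new tile flush against its neighbour with no gap and the stop against it. Leave the two tiles of the row standing in their places, and do not disturb the spare tiles, jar, bowl and tape.

Things in the scene. Friction and masses are not known exactly. Their poses are not given: they have to be found in the camera images.
- tile: the loose tile to be added: glossy white with a blue vine border painted on its front, 70 mm wide, 110 mm high, 12 mm thick, 0.23 kg; at the start it stands upright in one of the three slots of the wooden rack. Origin: middle of its underside; z up the tile, y along its width, the painted front faces -x (front and back at x = -6 and +6 mm, side edges at y = -35 and +35 mm, top at z = 110 mm).
- tile_top (a point): middle of the loose tile's top edge (110 mm above its underside)
- tile_face (a point): middle of the loose tile's painted front
- tile_edge_low (a point): on the loose tile's side edge at its -y side (the side that meets the row), 10 mm above its underside, mid-thickness
- tile_edge_high (a point): same side edge, 100 mm above the underside
- tile_far_low (a point): on the loose tile's other side edge (+y, the side that meets the end stop), 10 mm above its underside
- ledge: leaning part of the fixed wooden easel, 30 degrees back. Origin: where the ledge's top (z = 0, 45 mm over the table) meets the back board's front (x = 0). z runs up the board, y along the ledge from the fixed cheek (inner face y = -120 mm) and the row to the stop, -x to the front. Board: to z = 60 mm, 10 mm thick. Ledge: x -18 to 0, y -133 to 172 mm; track at its front, 6 mm proud
- row_tile_1: first tile of the row, painted like the loose one and of the same size and axes, standing loose on the ledge, leaning on the back board, against the fixed cheek
- row_tile_2: second tile of the row, same size and axes, loose, butted against the first; its free side edge (at its y = +35 mm) is where the new tile goes
- row_edge_low (a point): on the free side edge of the second row tile, 10 mm above its underside, mid-thickness
- row_edge_high (a point): same edge, 100 mm above its underside
- end_stop (a joint): travel of the easel's sliding end stop along the ledge, m; 0 is farthest from the row (its face at y = +140 mm of the ledge), growing towards the row; about 2 N of friction holds it where it is left
- stop_face (a point): on the end stop's cork face that meets the tile (20 mm above the ledge, mid-thickness of a tile). The stop is a dark wooden paddle 26 mm wide along the ledge (from this face away from the row), 14 mm thick, rising to 100 mm above the ledge; a metal saddle with a black screw head joins it to the track in front, below 16 mm
- stop_top (a point): middle of the paddle's top end; the paddle's 14 mm thickness can be pinched here between front and back as with a tile, the same 30 degrees from upright (60 mm above the ledge and higher there is nothing behind it)
- rack: fixed low wooden rack of two rails with three slots, 55 mm apart along its x, each between two pairs of dowels 46 mm high; tiles stand upright in it with their undersides 26 mm above the table and their fronts to the rack's -x; 2 mm of play before and behind a tile. Origin: middle of its underside
- bisque_tile: spare plain terracotta tile of the same size standing in the rack (origin middle of underside)
- green_tile: spare plain grey-green tile of the same size standing in the rack (origin middle of underside)
- cobalt_jar: bystander: glaze jar with a black lid, 62 mm across, 66 mm high
- rinse_bowl: bystander: speckled turquoise bowl, 86 mm across, 46 mm high
- tape_roll: bystander: roll of cream masking tape, 76 mm across, 19 mm high

How it is judged:
On the way:
1. the tile stands on the ledge, leaning flat against the back board with its painted side to the front, while the fingers still hold it (z of tile in the frame of ledge between -0.003 and 0.003 m and x of tile_face in the frame of ledge between -0.018 and -0.008 m and angle between the z axis of tile and the z axis of ledge, either way round below 0.08 rad and angle between the y axis of tile and the y axis of ledge, either way round below 0.08 rad and contact force between the fingers and tile above 1 N), for 0.2 s.
At the end, for the whole second after the job is handed in: The painted tile stands at rest on the ledge (3 mm), against the back board (about 5 mm), square (0.08 rad), front outward; its edge is within 2 mm of its neighbour, bottom and top, the stop within 2 mm of its other edge; both row tiles still stand on the ledge in their places (7 mm) (z of tile in the frame of ledge between -0.003 and 0.003 m and x of tile_face in the frame of ledge between -0.018 and -0.008 m and angle between the z axis of each of tile, row_tile_1, row_tile_2 and the z axis of ledge, either way round below 0.08 rad and angle between the y axis of tile and the y axis of ledge, either way round below 0.08 rad and y of tile in the frame of ledge between 0.045 and 0.062 m and y of tile_edge_low in the frame of row_edge_low between -0.002 and 0.002 m and y of tile_edge_high in the frame of row_edge_high between -0.002 and 0.002 m and y of stop_face in the frame of tile_far_low between -0.002 and 0.002 m and y of row_tile_1 in the frame of ledge between -0.089 and -0.078 m and y of row_tile_2 in the frame of ledge between -0.02 and -0.007 m and z of row_tile_1 in the frame of ledge between -0.003 and 0.003 m and z of row_tile_2 in the frame of ledge between -0.003 and 0.003 m and linear speed of tile below 0.01 m/s); the robot touches nothing.
It fails at once if a spare tile in the rack is moved by more than 30 mm (distance of any of bisque_tile, green_tile from where it was at the start of the episode above 0.03 m).
It fails at once if the jar, bowl or tape is moved by more than 30 mm (distance of any of cobalt_jar, rinse_bowl, tape_roll from where it was at the start of the episode above 0.03 m).
It fails at once if a tile of the row is knocked about (moved more than 20 mm) (distance of any of row_tile_1, row_tile_2 from where it was at the start of the episode above 0.02 m).
It also fails if it takes over 42 s, if anything falls off the work surface, if the arm or the gripper's body presses on something with over 40 N, if the wrist force passes 120 N, or if a joint passes its speed limit or range.

## Working session

There is one attempt and no reset: what is moved stays moved. The work goes in short steps, Python scripts to look and compute and a tool call to move; the robot and the scene stay as the last step left them, time stands still between calls to the robot, and variables do not carry over. Pictures are saved under pics/ and viewed, at most 12 in all, crops included, and the job is handed in when it is done.

Besides the shell and the picture viewer there is one more tool, called after ">>>" in YAML: its name, and indented under it one key for each argument. drive_tool: Moves the arm, as the interface text tells. Shift numbers are shares of 0.5 m and turn numbers shares of 180 degrees, none past 1 either way. Its arguments: {"type":"object","properties":{"claw":{"type":"array","items":{"type":"number"}},"slide":{"type":"array","items":{"type":"array","items":{"type":"number"}}},"yaw":{"type":"array","items":{"type":"number"}},"newtons":{"type":"number"}},"required":["claw","slide","yaw"]}

```bash
mkdir -p pics
cat > h.py <<'E'
import numpy as np, cv2
from workcell import bot
def cloud(c):
    h,w=c['depth'].shape; K=c['mtx']; u,v=np.meshgrid(np.arange(w),np.arange(h))
    d=c['depth']; p=np.stack([(u-K[0,2])/K[0,0]*d,-(v-K[1,2])/K[1,1]*d,-d],-1)
    return p@np.array(c['rotation']).T+c['eye']
E
python3 - <<'E'
from h import *
for n in ['scene','top']:
    c=bot.read_camera(n); np.savez(n,**c); cv2.imwrite(f'pics/{n}0.png',c['color'][...,::-1])
    print(n,c['eye'],c['rotation'],c['mtx'])
a=cv2.imread('pics/scene0.png')
print(bot.read_state())
E
```

```text
scene [-0.11645123 -0.25126425  0.7177507 ] [ 0.73394365 -0.48319915 -1.04620138] [[353.59873945   0.         253.60851752]
 [  0.         353.59873945 191.03508796]
 [  0.           0.           1.        ]]
top [0.3498462  0.03364973 1.13820137] [ 0.1365052  -0.09723119 -1.54704699] [[382.3036344    0.         250.34467877]
 [  0.         382.3036344  194.04528564]
 [  0.           0.           1.        ]]
{'time': 0.1, 'q': array([ 1.06710814e+00,  2.64707820e-01,  1.60525675e+00,  3.79758097e-05,
        1.27369744e+00, -3.68974765e-02]), 'joint_vel': array([ 0.00125943, -0.00102179, -0.00226046, -0.00073545, -0.00117545,
       -0.00118003]), 'joint_torque': array([ 7.03070546e-04, -5.16704428e+01, -3.68590879e+01, -1.61937278e-04,
        6.14910692e-03,  9.92089576e-05]), 'tool_pos': array([0.30361015, 0.60251787, 0.4034555 ]), 'tcp_rot': array([-0.72647509, -3.05583662,  0.00311671]), 'wrist_force': array([ 0.16759749, -0.88207255,  0.05331556]), 'torque': array([-0.00285121, -0.03288128,  0.01740218]), 'grip_force': 0.0, 'width': 1.0044885471576348}
```

View pics/scene0.png

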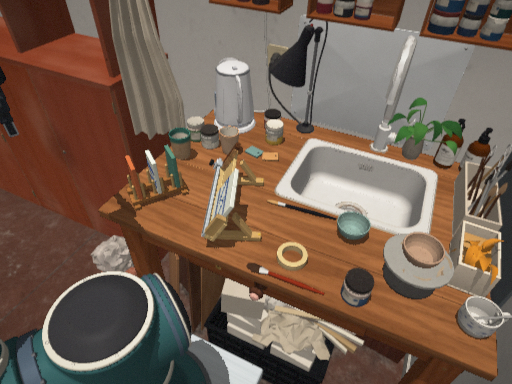

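View pics/top0.png

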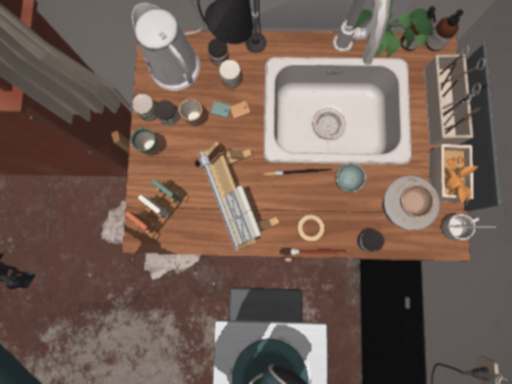

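Run:
```python
from h import *
s=cv2.imread('pics/scene0.png');t=cv2.imread('pics/top0.png')
a=cv2.resize(s[140:250,110:270],(800,550),interpolation=cv2.INTER_CUBIC)
b=cv2.resize(t[140:255,115:275],(800,575),interpolation=cv2.INTER_CUBIC)
cv2.imwrite('pics/a.png',a);cv2.imwrite('pics/b.png',b)
from scipy.spatial.transform import Rotation as R
for n in ['scene','top']:
    z=dict(np.load(n+'.npz'));z['rotation']=R.from_rotvec(z['rotation']).as_matrix()
    P=cloud(z)
    m=(P[...,2]>.115)&(P[...,2]<.16)&(P[...,0]>.25)&(P[...,0]<.75)&(P[...,1]>.05)
    k,l,st,ce=cv2.connectedComponentsWithStats(m.astype('uint8'))
    for i in range(1,k):
        if st[i,4]>15: p=P[l==i]; print(n,st[i],ce[i].round(),np.median(p,0).round(3),p.min(0).round(3),p.max(0).round(3),z['color'][l==i].mean(0).round())
print(R.from_rotvec(bot.read_state()['tcp_rot']).as_matrix().round(3),bot.tip_reach)
```

```text
scene [   0   52  118   43 1475] [59. 73.] [0.723 0.948 0.15 ] [0.708 0.691 0.115] [0.75  1.297 0.157] [112.  57.  38.]
scene [231 143   9  11  65] [235. 148.] [0.616 0.147 0.128] [0.606 0.138 0.115] [0.636 0.163 0.138] [95. 63. 39.]
scene [164 145  12  20 111] [170. 154.] [0.504 0.294 0.133] [0.487 0.269 0.115] [0.535 0.329 0.138] [ 76. 111.  95.]
scene [145 150  12  20 112] [150. 160.] [0.46  0.325 0.134] [0.443 0.302 0.115] [0.491 0.364 0.137] [191. 190. 178.]
scene [125 156  12  20 106] [130. 165.] [0.415 0.355 0.134] [0.399 0.333 0.116] [0.444 0.393 0.137] [176.  94.  56.]
scene [223 169  16  46 312] [231. 189.] [0.454 0.073 0.138] [0.383 0.05  0.115] [0.519 0.108 0.146] [204. 204. 190.]
scene [216 214   5   5  16] [218. 216.] [0.37  0.064 0.117] [0.365 0.06  0.115] [0.378 0.069 0.12 ] [177. 141.  89.]
top [  0  99  27  15 381] [ 12. 106.] [0.729 0.719 0.153] [0.714 0.691 0.13 ] [0.75  0.763 0.159] [117.  69.  56.]
top [216 144   9  12  84] [220. 149.] [0.622 0.147 0.132] [0.609 0.135 0.116] [0.637 0.158 0.141] [92. 65. 49.]
top [151 179  24  19 125] [162. 188.] [0.512 0.297 0.135] [0.49  0.267 0.116] [0.537 0.329 0.139] [112. 132. 116.]
top [234 186  20  53 465] [245. 210.] [0.46  0.074 0.135] [0.385 0.051 0.115] [0.521 0.105 0.149] [194. 189. 179.]
top [138 195  25  19 132] [150. 204.] [0.468 0.329 0.134] [0.445 0.299 0.115] [0.493 0.361 0.139] [214. 208. 197.]
top [125 212  24  19 140] [137. 221.] [0.423 0.36  0.134] [0.4   0.332 0.115] [0.447 0.392 0.138] [185. 110.  81.]
top [246 241   5   5  16] [248. 243.] [0.373 0.064 0.118] [0.367 0.059 0.116] [0.377 0.07  0.12 ] [162. 131.  98.]
[[-0.893  0.45  -0.001]
 [ 0.45   0.893 -0.002]
 [ 0.    -0.002 -1.   ]] 0.1734
```

View pics/a.png

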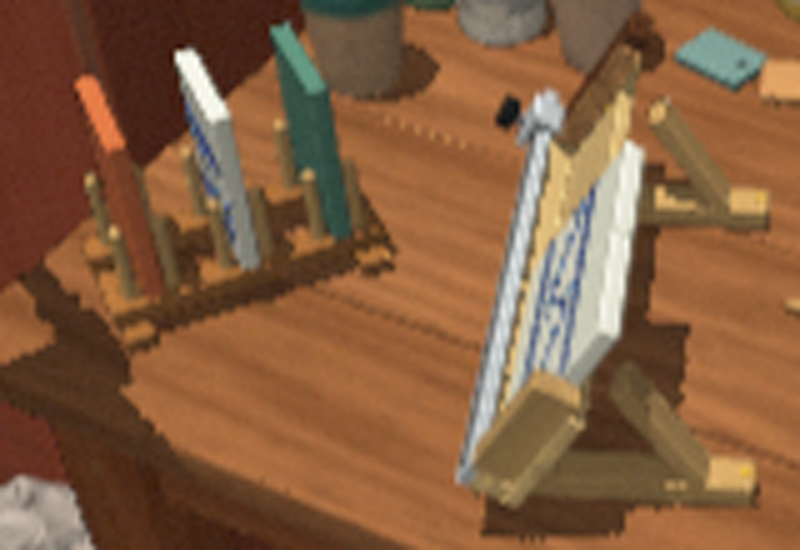

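View pics/b.png

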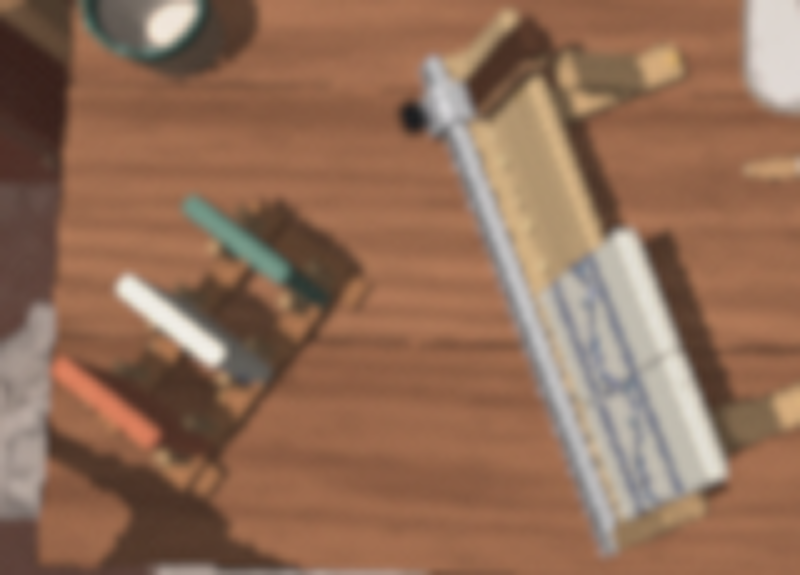

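The rack is at left. The white tile is in the middle slot, with its painted face toward the terracotta tile, at about (150,204) in the top view. The easel's front faces left, the row is at its lower end, and the stop is at the upper end, about (220,149).

>>> drive_tool:
  claw: [85.4,85.4,85.4,85.4,85.4,85.4,85.4,85.4]
  slide:
    - [0.33,-0.546,0]
    - [0.33,-0.546,0]
    - [0.33,-0.546,0]
    - [0.33,-0.546,0]
    - [0.33,-0.546,0]
    - [0.33,-0.546,0]
    - [0.33,-0.546,0]
    - [0.33,-0.546,0]
  yaw: [-0.044,-0.044,-0.044,-0.044,-0.044,-0.044,-0.044,-0.044]

```text
time: 0.77
tool_pos: [0.4699, 0.3267, 0.4042]
tcp_rot: [0.938, 2.998, -0.002]
wrist_force: [0.3, 0.1, 0.4]
width: 0.999
grip_force: 0.0
```

```bash
cat > h.py <<'E'
import numpy as np, cv2
from workcell import bot
from scipy.spatial.transform import Rotation as R
def cam(n):
    c=bot.read_camera(n); return prep(c)
def prep(c):
    c=dict(c); c['rotation']=R.from_rotvec(c['rotation']).as_matrix()
    h,w=c['depth'].shape; K=c['mtx']; u,v=np.meshgrid(np.arange(w),np.arange(h))
    r=np.stack([(u-K[0,2])/K[0,0],-(v-K[1,2])/K[1,1],-np.ones((h,w))],-1)
    c['ray']=r@c['rotation'].T; c['P']=c['ray']*c['depth'][...,None]+c['eye']; return c
def onplane(c,z): # every pixel's ray on the plane of height z
    return c['eye']+c['ray']*((z-c['eye'][2])/c['ray'][...,2])[...,None]
def rect(p):
    (cx,cy),(w,h),a=cv2.minAreaRect(p.astype('float32')*1000)
    if w<h: w,h,a=h,w,a+90
    return np.round([cx,cy,w,h,(a+90)%180-90],1)
E
python3 - <<'E'
from h import *
c=cam('wrist'); print(c['eye'],c['rotation'][:,2]); cv2.imwrite('pics/w1.png',c['color'][...,::-1])
s=bot.read_state();print(s['time'],s['tool_pos'],R.from_rotvec(s['tcp_rot']).as_matrix()[:,1])
P=c['P']
m=(P[...,2]>.128)&(P[...,2]<.145)&(P[...,0]>.2)
k,l,st,ce=cv2.connectedComponentsWithStats(m.astype('uint8'))
for i in range(1,k):
    if st[i,4]>60: print('w',st[i],P[l==i].mean(0).round(4),rect(P[l==i][:,:2]),np.percentile(P[l==i][:,2],[50,95]).round(4),c['color'][l==i].mean(0).round())
t=prep(np.load('top.npz'))
# easel front track and row: fit board plane from row tile fronts / upper board
P=t['P']; 
for nm,sl in [('top',t),('scene',prep(np.load('scene.npz')))]:
    P=sl['P']; col=sl['color'].astype(int)
    b=(P[...,0]>.37)&(P[...,0]<.66)&(P[...,1]>.03)&(P[...,1]<.2)
    # track: low-saturation grey, z .045-.075
    h=cv2.cvtColor(sl['color'],cv2.COLOR_RGB2HSV)
    m=b&(h[...,1]<60)&(P[...,2]>.05)&(P[...,2]<.068); q=P[m]; print(nm,'track',len(q),q.mean(0).round(4),rect(q[:,:2]))
    m=b&(P[...,2]>.128)&(P[...,2]<.15)&(P[...,0]<.56)&(h[...,1]<60); q=P[m]; print(nm,'tops',len(q),q.mean(0).round(4),rect(q[:,:2]))
    m=b&(P[...,2]>.075)&(P[...,2]<.125)&(P[...,0]<.53)&(P[...,0]>.4); q=P[m]; o=q.mean(0); 
    for _ in range(4):
        o=q.mean(0); n=np.linalg.svd(q-o)[2][2]; q=q[abs((q-o)@n)<.004]
    print(nm,'face plane',len(q),o.round(4),n.round(3))
E
```

```text
[0.41386238 0.36537902 0.37317602] [-0.22019817  0.15291177  0.96339543]
0.8167 [0.47160903 0.32406535 0.40422533] [ 0.57163715  0.8205019  -0.0027557 ]
w [ 219  119   82   16 1169] [0.4249 0.3649 0.1356] [425.1 365.   69.7  12.   54.3] [0.1357 0.1369] [250. 182.  96.]
w [ 220  180   77   16 1066] [0.4688 0.3333 0.1352] [469.7 332.9  69.7  12.4  54.1] [0.1356 0.1368] [251. 250. 247.]
w [221 235  73  16 990] [0.5128 0.3015 0.1347] [514.  301.   69.7  12.5  54. ] [0.1354 0.1367] [ 73. 109.  92.]
w [  0 281  25  32 450] [0.4185 0.0601 0.1352] [417.3  61.2  26.9  20.3 -24.2] [0.1343 0.1436] [253. 253. 249.]
w [ 79 339  24  17 237] [0.5111 0.0935 0.1416] [510.3  91.3  21.7  14.1  19.8] [0.1421 0.1445] [253. 252. 248.]
top track 605 [0.474  0.1392 0.0585] [498.1 141.9 277.3  38.4  22.4]
top tops 388 [0.4532 0.0669 0.1393] [453.7  67.7 140.   20.3  22.4]
top face plane 389 [0.4582 0.0954 0.1019] [-0.337  0.799  0.499]
scene track 346 [0.4769 0.1443 0.059 ] [497.  145.2 264.1  35.8  22.6]
scene tops 289 [0.445  0.0651 0.1395] [451.9  68.9 138.4  19.3  22.6]
scene face plane 65 [0.4669 0.1027 0.1005] [-0.34   0.798  0.497]
```

View pics/w1.png

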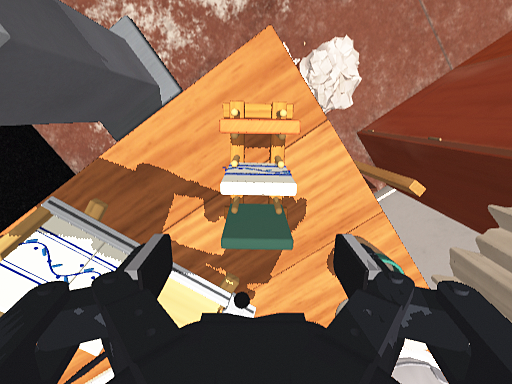

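Clear wrist view: the white tile's top edge is at (258,188), centre (0.469, 0.333), width axis 54.1°. Aligning, descending, then closing across its width, so it can pivot in the pads to the 30° lean.

>>> drive_tool:
  claw: [85.4,85.4,85.4,85.4,85.4,85.4,85.4,85.4]
  slide:
    - [0.001,0.007,0]
    - [0.001,0.007,0]
    - [0.001,0.007,-0.08]
    - [0.001,0.007,-0.16]
    - [0.001,0.007,-0.22]
    - [0.001,0.007,-0.272]
    - [0.001,0.007,-0.272]
    - [0.001,0.007,-0.272]
  yaw: [-0.007,-0.007,-0.007,-0.007,-0.007,-0.007,-0.007,-0.007]

```text
time: 1.48
tool_pos: [0.4681, 0.3333, 0.2669]
tcp_rot: [-0.966, -2.986, 0.006]
wrist_force: [0.3, 0.2, 1.0]
width: 0.997
grip_force: 0.0
```

>>> drive_tool:
  claw: [66,66,66,66,66,66,66,66]
  slide:
    - [0,0,0]
    - [0,0,0]
    - [0,0,0]
    - [0,0,0]
    - [0,0,0]
    - [0,0,0]
    - [0,0,0]
    - [0,0,0]
  yaw: [0,0,0,0,0,0,0,0]
  newtons: 25

```text
time: 2.15
tool_pos: [0.4702, 0.3339, 0.271]
tcp_rot: [0.968, 2.986, 0.005]
wrist_force: [-0.4, -0.6, 6.6]
width: 0.82
grip_force: 31.1
```

Run:
```python
from h import *
s=bot.read_state();print(s['time'],s['tool_pos'],R.from_rotvec(s['tcp_rot']).as_matrix()[:,1],s['width'],s['grip_force'])
c=cam('wrist'); P=c['P']
m=(P[...,2]>.128)&(P[...,2]<.145)&(P[...,0]>.2)
k,l,st,ce=cv2.connectedComponentsWithStats(m.astype('uint8'))
for i in range(1,k):
    if st[i,4]>60: print('w',st[i],P[l==i].mean(0).round(4),rect(P[l==i][:,:2]),c['color'][l==i].mean(0).round())
# easel geometry from earlier pictures, in ledge axes
a=np.radians(22.6); Y=np.array([np.cos(a),np.sin(a),0]); H=np.array([np.sin(a),-np.cos(a),0])
X=H*np.cos(np.pi/6)-np.array([0,0,.5]); Z=H*.5+np.array([0,0,np.cos(np.pi/6)])
for n in ['top','scene']:
    c=prep(np.load(n+'.npz')); P=c['P']; h=cv2.cvtColor(c['color'],cv2.COLOR_RGB2HSV)
    b=(P[...,0]>.34)&(P[...,0]<.68)&(P[...,1]>.0)&(P[...,1]<.23)
    x=P@X; y=P@Y; z=P@Z
    f=b&(P[...,2]>.08)&(P[...,2]<.125)&(P[...,0]<.5)&(P[...,0]>.4)
    print(n,'front x',np.percentile(x[f],[10,30,50,70]).round(4))
    x0=np.median(x[f])
    f=b&(abs(x-x0)<.004)&(P[...,2]>.06)&(h[...,1]<90); print('row face y,z range',np.percentile(y[f],[1,3,97,99]).round(4),np.percentile(z[f],[2,98]).round(4))
    f=b&(x>x0+.002)&(x<x0+.012)&(P[...,2]>.13)&(P[...,0]<.56); print('row tops z',np.median(z[f]).round(4),'y',np.percentile(y[f],[2,98]).round(4))
    f=b&(abs(x-x0-.012)<.004)&(P[...,0]>.53)&(h[...,1]>60); 
    f2=f&(P[...,2]<.085); print('board front x',np.median(x[f2]).round(4),'z',np.percentile(z[f2],[2,98]).round(4), 'y', np.percentile(y[f2],[2,98]).round(4))
    f=b&(P[...,2]>.112)&(P[...,0]>.56); print('stop x,y,z',*[np.percentile(v[f],[3,97]).round(4) for v in (x,y,z)])
```

```text
2.15 [0.47019326 0.33386525 0.2709524 ] [0.58683404 0.80969743 0.00398522] 0.8196201717871969 31.149503588676453
w [ 157  134  181   32 5650] [0.4244 0.3652 0.1354] [424.8 364.9  70.   12.1  54.2] [251. 189. 101.]
w [ 140  245  226   52 6514] [0.4683 0.3361 0.1353] [470.1 335.   97.2  23.2  54. ] [173. 170. 158.]
top front x [0.0239 0.0245 0.0251 0.0256]
row face y,z range [0.3761 0.3787 0.5119 0.6254] [0.0864 0.1828]
row tops z 0.182 y [0.3775 0.5119]
board front x 0.0373 z [0.0192 0.1182] y [0.5427 0.6931]
stop x,y,z [0.0199 0.0331] [0.62  0.644] [0.1436 0.1741]
scene front x [0.0225 0.0228 0.023  0.0234]
row face y,z range [0.3752 0.3765 0.5089 0.5119] [0.0854 0.1819]
row tops z 0.1806 y [0.3751 0.5097]
board front x 0.0351 z [0.0689 0.1166] y [0.5563 0.6291]
stop x,y,z [0.019  0.0319] [0.6193 0.6419] [0.1436 0.171 ]
```

Gripped (31 N). From the easel fit, the ledge axis is at 22.6°. The stop face is about 104 mm from the row, which is tight for the fingers, so I'll first nudge the stop outward with the tile's edge. Lifting and carrying now.

>>> drive_tool:
  claw: [66,66,66,66,66,66,66,66]
  slide:
    - [0,0,0.06]
    - [0,0,0.13]
    - [0,0,0.2]
    - [0.02,-0.05,0.27]
    - [0.05,-0.12,0.3]
    - [0.09,-0.2,0.3]
    - [0.13,-0.28,0.3]
    - [0.1686,-0.35,0.3]
  yaw: [0,0,0,0,-0.04,-0.08,-0.12,-0.15]

```text
time: 2.87
tool_pos: [0.5508, 0.1617, 0.4192]
tcp_rot: [1.646, 2.675, 0.001]
wrist_force: [0.8, 0.9, -2.6]
width: 0.816
grip_force: 30.5
```

>>> drive_tool:
  claw: [66,66,66,66]
  slide:
    - [0,-0.027,0]
    - [0,-0.027,0]
    - [0,-0.027,0]
    - [0,-0.027,0]
  yaw: [-0.025,-0.025,-0.025,-0.025]

```text
time: 3.2
tool_pos: [0.5504, 0.1502, 0.4182]
tcp_rot: [-1.741, -2.613, 0.0]
wrist_force: [-0.6, 0.3, -2.9]
width: 0.816
grip_force: 29.8
```

Run:
```python
from h import *
s=bot.read_state();print(s['time'],s['tool_pos'],R.from_rotvec(s['tcp_rot']).as_matrix()[:,1],s['width'],s['grip_force'])
v=[]
for n in ['wrist','scene']:
    c=cam(n); im=c['color'][...,::-1]
    v.append(im if n=='wrist' else cv2.resize(im[90:260,130:330],None,fx=2,fy=2.26)[:384])
    if n=='wrist':
        P=c['P']; h=cv2.cvtColor(c['color'],cv2.COLOR_RGB2HSV)
        m=(P[...,2]>.2)&(P[...,2]<.30)&(h[...,1]<40)&(h[...,2]>150); k,l,st,ce=cv2.connectedComponentsWithStats(m.astype('uint8')); i=1+st[1:,4].argmax(); q=P[l==i]; print(q.mean(0),rect(q[:,:2]),np.percentile(q[:,2],[5,50,95]))
cv2.imwrite('pics/c2.png',cv2.resize(np.hstack(v),(800,int(800*384/(512+v[1].shape[1])))))
```

```text
3.2 [0.55044415 0.15016491 0.41816259] [ 9.22919889e-01  3.84990953e-01 -9.18920333e-04] 0.816152123453 29.821145832538605
[0.55030041 0.1510805  0.2826716 ] [550.2 150.1  69.6  12.5  22.3] [0.28101254 0.28278116 0.28388632]
```

View pics/c2.png

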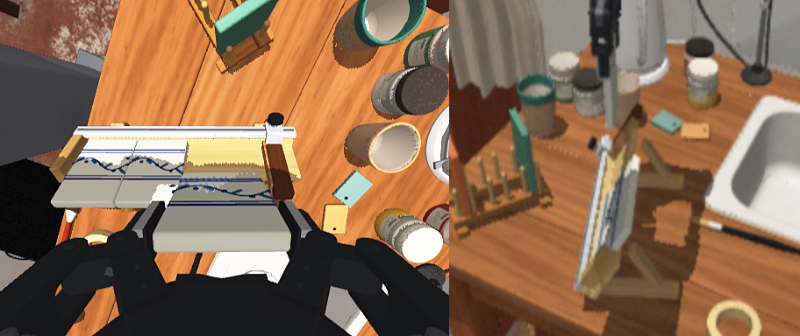

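Tile held square over the gap, vine facing the easel's front. The wrist view also shows the row (left), empty bay and paddle clearly, so I'll measure them from this nearer view.

```bash
cat >> h.py <<'E'
a=np.radians(22.6); Y=np.array([np.cos(a),np.sin(a),0]); H=np.array([np.sin(a),-np.cos(a),0])
U=np.array([0,0,1.]); X=H*np.cos(np.pi/6)-.5*U; Z=H*.5+U*np.cos(np.pi/6)
def ez(c):
    P=c['P']; h=cv2.cvtColor(c['color'],cv2.COLOR_RGB2HSV); x,y,z=P@X,P@Y,P@Z
    b=(c['depth']>.05)&(P[...,2]<.155)
    return P,h,x,y,z,b
E
python3 - <<'E'
from h import *
s=bot.read_state();p=s['tool_pos'];print(s['time'],p,'Y,H',p@Y,p@H)
c=cam('wrist'); np.savez('w3',**{k:c[k] for k in('color','depth','mtx','eye')},rotation=R.from_matrix(c['rotation']).as_rotvec())
P,h,x,y,z,b=ez(c)
f=b&(P[...,2]>.08)&(P[...,2]<.12)&(y>.39)&(y<.5)&(h[...,1]<60)&(abs(x-.03)<.02)
q=P[f];o=q.mean(0)
for _ in range(3): o=q.mean(0);n=np.linalg.svd(q-o,full_matrices=False)[2][2];q=q[abs((q-o)@n)<.003]
print('front',np.median(x[f]),n.round(3),np.degrees(np.arctan2(n[0],-n[1]))); x0=np.median(x[f])
f=b&(abs(x-x0)<.003)&(z>.09)&(h[...,1]<60)&(y<.56)&(y>.36); print('row y',np.percentile(y[f],[.5,2,98,99.5]))
f=b&(x>x0+.002)&(x<x0+.011)&(z>.16)&(y<.56)&(y>.36); print('tops z',np.median(z[f]),np.percentile(y[f],[1,99]))
f=b&(abs(x-x0-.012)<.004)&(y>.53)&(y<.6)&(z>.08)&(z<.13); print('board x',np.median(x[f]),'ztop',np.percentile(z[f],98))
f=b&(z>.14)&(y>.59)&(y<.68)&(abs(x-.03)<.03); print('stop',*[np.percentile(v[f],[2,50,98]).round(4) for v in(x,y,z)],f.sum())
f=b&(h[...,1]<60)&(y>.53)&(y<.6)&(z<.1)&(z>.05)&(x<x0+.002)&(x>-.03); print('track x,z',*[np.percentile(v[f],[2,50,98]).round(4) for v in(x,z)],f.sum())
E
```

```text
3.3 [0.55037788 0.15088526 0.41840589] Y,H 0.566098983490593 0.07220883447486734
front 0.023576693128866746 [ 0.332 -0.799 -0.501] 22.554307020512596
row y [0.37774707 0.38021214 0.51250535 0.51578387]
tops z 0.18213643244871264 [0.37920049 0.50351644]
board x 0.0356270575634735 ztop 0.12483323742890373
stop [0.0187 0.0201 0.0308] [0.6217 0.6335 0.6463] [0.1407 0.1601 0.1728] 804
track x,z [0.0086 0.0099 0.0163] [0.0625 0.0751 0.0793] 741
```

>>> drive_tool:
  claw: [66,66,66,66,66,66,66,66]
  slide:
    - [0.005,-0.013,-0.08]
    - [0.005,-0.013,-0.15]
    - [0.005,-0.013,-0.176]
    - [0.005,-0.013,-0.176]
    - [0.025,-0.005,-0.176]
    - [0.045,0.004,-0.176]
    - [0.064,0.012,-0.176]
    - [0.064,0.012,-0.176]
  yaw: [0,0,0,0,0,0,0,0]

```text
time: 4.02
tool_pos: [0.5852, 0.1569, 0.3328]
tcp_rot: [1.742, 2.612, 0.004]
wrist_force: [-0.2, -1.3, -3.3]
width: 0.814
grip_force: 31.1
```

>>> drive_tool:
  claw: [66,66,66,66,66]
  slide:
    - [0,0,0]
    - [-0.023,-0.01,0]
    - [-0.047,-0.02,0]
    - [-0.047,-0.02,0]
    - [-0.047,-0.02,0]
  yaw: [0,0,0,0,0]

```text
time: 4.43
tool_pos: [0.5595, 0.1458, 0.3316]
tcp_rot: [1.743, 2.612, 0.003]
wrist_force: [0.2, 0.1, -2.5]
width: 0.812
grip_force: 31.3
```

Run:
```python
from h import *
s=bot.read_state();p=s['tool_pos'];print(s['time'],p,'Y,H',p@Y,p@H,s['wrist_force'])
c=cam('wrist')
P,h,x,y,z,b=ez(c)
f=b&(z>.14)&(y>.59)&(y<.68)&(abs(x-.03)<.03); print('stop',*[np.percentile(v[f],[2,50,98]).round(4) for v in(x,y,z)],f.sum())
f=b&(abs(x-.0236)<.003)&(z>.09)&(h[...,1]<60)&(y<.56)&(y>.36); print('row y',np.percentile(y[f],[.5,2,98,99.5]))
m=(P[...,2]>.18)&(P[...,2]<.215)&(h[...,1]<40)&(h[...,2]>150); k,l,st,ce=cv2.connectedComponentsWithStats(m.astype('uint8')); i=1+st[1:,4].argmax(); q=P[l==i]; print('tile',q.mean(0)@Y,q.mean(0)@H,rect(q[:,:2]),np.percentile(q[:,2],[5,50,95]))
```

```text
4.4333 [0.55952204 0.14577443 0.33160545] Y,H 0.5725768975376063 0.08044126004041785 [ 0.21925496  0.07440708 -2.54685565]
stop [0.0014 0.0197 0.0273] [0.5934 0.6485 0.6602] [0.1408 0.1543 0.1724] 1511
row y [0.37929501 0.38422289 0.51279335 0.51635202]
tile 0.5727958314628528 0.07956750020004537 [559.9 145.9  69.3  12.1  22.4] [0.19425803 0.19622949 0.19727982]
```

The stop moved out about 13 mm. Next, tilt: lower so the tile's bottom rear edge meets the board, then sweep the grip back along an arc so the tile pivots flat to the board.

>>> drive_tool:
  claw: [66,66,66,66]
  slide:
    - [-0.006,0.016,-0.016]
    - [-0.006,0.016,-0.041]
    - [-0.006,0.016,-0.041]
    - [-0.006,0.016,-0.041]
  yaw: [0,0,0,0]
  newtons: 22

```text
time: 4.82
tool_pos: [0.5557, 0.1543, 0.3083]
tcp_rot: [-1.741, -2.611, 0.003]
wrist_force: [-0.6, 1.0, -2.8]
width: 0.819
grip_force: 31.2
```

>>> drive_tool:
  claw: [66,66,66,66,66,66,66,66]
  slide:
    - [0.005,-0.012,0]
    - [0.01,-0.025,0]
    - [0.015,-0.036,-0.001]
    - [0.0195,-0.047,-0.003]
    - [0.024,-0.058,-0.006]
    - [0.0285,-0.0685,-0.009]
    - [0.033,-0.079,-0.014]
    - [0.037,-0.089,-0.019]
  yaw: [0,0,0,0,0,0,0,0]

```text
time: 5.48
tool_pos: [0.5755, 0.1085, 0.301]
tcp_rot: [1.744, 2.612, 0.001]
wrist_force: [-2.2, 2.4, 1.2]
width: 0.81
grip_force: 30.7
```

```bash
cat > look.py <<'E'
from h import *
import sys
s=bot.read_state();p=s['tool_pos'];print(s['time'],p,'Y,H',p@Y,p@H,s['wrist_force'],s['torque'],s['width'],s['grip_force'])
c=cam('scene'); P,h,x,y,z,b=ez(c); x=x-.0356;y=y-.493;z=z-.0722
w=cam('wrist'); Pw,hw,xw,yw,zw,bw=ez(w); xw=xw-.0356;yw=yw-.493;zw=zw-.0722
for nm,(P,h,x,y,z) in dict(scene=(P,h,x,y,z),wrist=(Pw,hw,xw,yw,zw)).items():
    g=(h[...,1]<70)&(h[...,2]>90)&(abs(x+.01)<.04)&(z>.02)&(z<.16)
    for lab,lo,hi in [('row',-.1,.01),('new',.035,.125)]:
        f=g&(y>lo)&(y<hi)
        if f.sum()<30: print(nm,lab,f.sum()); continue
        q=P[f]; k=0
        # dominant front-like plane: RANSAC
        rng=np.random.default_rng(0); best=None
        for _ in range(300):
            t=q[rng.choice(len(q),3,False)]; n=np.cross(t[1]-t[0],t[2]-t[0]); L=np.linalg.norm(n)
            if L<1e-9: continue
            n/=L; m=abs((q-t[0])@n)<.0015
            if abs(n@X)>.75 and m.sum()>k: k=m.sum(); best=m
        if best is None: continue
        o=q[best].mean(0); n=np.linalg.svd(q[best]-o,full_matrices=False)[2][2]; n*=-np.sign(n@X)
        print(nm,lab,k,'n in ledge',np.round([n@X,n@Y,n@Z],3),'x',np.median(x[f][best]).round(4),'y',np.percentile(y[f][best],[1,99]).round(4),'z',np.percentile(z[f][best],[1,99]).round(4))
f=(zw>.07)&(zw<.12)&(yw>.07)&(yw<.19)&(abs(xw+.005)<.02)&(hw[...,1]>70); print('stop y',np.percentile(yw[f],[2,50,98]).round(4))
if len(sys.argv)>1: cv2.imwrite(f'pics/{sys.argv[1]}.png',np.hstack([cv2.resize(w['color'],(440,330)),cv2.resize(c['color'][110:260,180:280],(220,330))])[...,::-1])
E
python3 look.py d
```

```text
5.4833 [0.57545584 0.10853263 0.30102472] Y,H 0.5729752964479129 0.1209465549039881 [-2.18724879  2.40792238  1.21907179] [0.46494753 0.4508146  0.03431207] 0.8097734753372914 30.688623189926147
scene row 360 n in ledge [-1.     0.002  0.008] x -0.0126 y [-0.0988  0.008 ] z [0.0229 0.1096]
scene new 140 n in ledge [-0.999 -0.009 -0.033] x -0.0136 y [0.0393 0.1117] z [0.0251 0.107 ]
wrist row 12017 n in ledge [-1.    -0.001  0.003] x -0.0121 y [-0.0893  0.0092] z [0.021  0.1098]
wrist new 16345 n in ledge [-1.     0.001 -0.021] x -0.0137 y [0.0462 0.1137] z [0.0259 0.1319]
stop y [0.0761 0.1485 0.1664]
```

View pics/d.png

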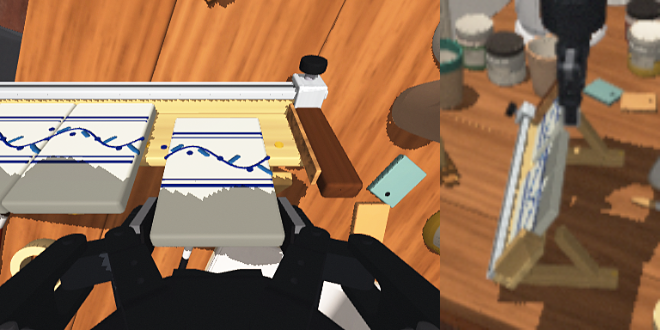

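Textbook: the tile is parallel to the board (1.2° off), bottom about 22 mm above the ledge, with paint forward and the vine matching the row. Sliding down along the board.

>>> drive_tool:
  claw: [66,66,66,66,66,66]
  slide:
    - [-0.001,0.002,-0.008]
    - [-0.0025,0.006,-0.016]
    - [-0.004,0.01,-0.024]
    - [-0.0055,0.013,-0.03]
    - [-0.006,0.0145,-0.034]
    - [-0.006,0.0145,-0.034]
  yaw: [0,0,0,0,0,0]

```text
time: 6.08
tool_pos: [0.5713, 0.1171, 0.2827]
tcp_rot: [-1.742, -2.613, 0.001]
wrist_force: [-0.7, 1.7, -3.0]
width: 0.813
grip_force: 30.4
```

```bash
python3 look.py
```

```text
6.0833 [0.57131949 0.11705451 0.28269783] Y,H 0.572431489785377 0.11148948590542725 [-0.68127616  1.71318807 -3.03027397] [0.37944112 0.1541673  0.05268687] 0.8126475008978931 30.36434769630432
scene row 351 n in ledge [-1.    -0.001  0.007] x -0.0125 y [-0.0984  0.0089] z [0.0217 0.1096]
scene new 106 n in ledge [-1.    -0.01  -0.028] x -0.0135 y [0.0382 0.1107] z [0.0221 0.0923]
wrist row 13233 n in ledge [-1.    -0.001  0.002] x -0.0121 y [-0.0784  0.0093] z [0.0211 0.1094]
wrist new 14830 n in ledge [-1.     0.    -0.021] x -0.0139 y [0.0453 0.1128] z [0.0216 0.1117]
stop y [0.0773 0.1501 0.1665]
```

>>> drive_tool:
  claw: [66,66,66,66,66,66]
  slide:
    - [0,0,-0.002]
    - [0,0,-0.004]
    - [0.0005,-0.001,-0.006]
    - [0.0008,-0.002,-0.007]
    - [0.0012,-0.003,-0.007]
    - [0.0012,-0.003,-0.007]
  yaw: [0,0,0,0,0,0]

```text
time: 6.68
tool_pos: [0.5725, 0.1156, 0.2807]
tcp_rot: [-1.744, -2.612, -0.002]
wrist_force: [-3.1, 5.3, 2.1]
width: 0.814
grip_force: 30.8
```

```bash
python3 look.py
```

```text
6.6833 [0.57251679 0.11556112 0.28068231] Y,H 0.5729629483159617 0.11332832023831096 [-3.14373018  5.34074755  2.13534606] [0.92298507 0.51746665 0.04934609] 0.8142250827467532 30.832550525665283
scene row 351 n in ledge [-1.     0.003  0.009] x -0.0126 y [-0.0984  0.0091] z [0.0226 0.1088]
scene new 116 n in ledge [-1.    -0.008 -0.   ] x -0.0123 y [0.0386 0.1112] z [0.0206 0.0882]
wrist row 12891 n in ledge [-1.    -0.002  0.002] x -0.0121 y [-0.0748  0.0094] z [0.021  0.1094]
wrist new 14963 n in ledge [-1.    -0.     0.003] x -0.012 y [0.0461 0.1137] z [0.0216 0.1105]
stop y [0.0777 0.1501 0.1666]
```

Flat on the board, top within about 1 mm of the row's. Pressing down a touch more to seat it, and holding.

>>> drive_tool:
  claw: [66,66,66,66,66]
  slide:
    - [0,0.001,-0.002]
    - [-0.0004,0.001,-0.004]
    - [-0.0004,0.001,-0.005]
    - [-0.0004,0.001,-0.005]
    - [-0.0004,0.001,-0.005]
  yaw: [0,0,0,0,0]

```text
time: 7.2
tool_pos: [0.5726, 0.116, 0.28]
tcp_rot: [1.744, 2.613, 0.003]
wrist_force: [-6.0, 2.7, 10.6]
width: 0.812
grip_force: 31.8
```

```bash
python3 look.py
```

```text
7.2 [0.57255296 0.11597127 0.2800002 ] Y,H 0.5731539630099796 0.11296355998504026 [-6.00330818  2.7241979  10.61556076] [ 0.71150957  1.22775659 -0.04253698] 0.8117464531780244 31.761346757411957
scene row 348 n in ledge [-1.     0.002  0.009] x -0.0125 y [-0.0988  0.0084] z [0.0225 0.1094]
scene new 110 n in ledge [-1.    -0.006  0.01 ] x -0.0124 y [0.0393 0.1111] z [0.0218 0.0874]
wrist row 13059 n in ledge [-1.    -0.002  0.002] x -0.0121 y [-0.0744  0.0093] z [0.021  0.1094]
wrist new 14943 n in ledge [-1.    -0.     0.005] x -0.012 y [0.0464 0.114 ] z [0.0216 0.1098]
stop y [0.0767 0.15   0.1666]
```

Seated under 13 N with the grip on. Opening slightly, then straight up.

>>> drive_tool:
  claw: [77,77,77,77,77,77]
  slide:
    - [0,0,0]
    - [0,0,0]
    - [0,0,0]
    - [0,0,0]
    - [0,0,0]
    - [0,0,0.002]
  yaw: [0,0,0,0,0,0]

```text
time: 7.8
tool_pos: [0.5721, 0.1154, 0.2782]
tcp_rot: [-1.744, -2.613, 0.001]
wrist_force: [0.9, 0.2, -0.5]
width: 0.902
grip_force: 0.0
```

>>> drive_tool:
  claw: [77,77,77,77,77,77]
  slide:
    - [0,0,0.01]
    - [0,0,0.04]
    - [0,0,0.1]
    - [0,0,0.17]
    - [0,0,0.24]
    - [0,0,0.24]
  yaw: [0,0,0,0,0,0]

```text
time: 8.3
tool_pos: [0.5746, 0.1159, 0.4081]
tcp_rot: [1.738, 2.604, 0.015]
wrist_force: [1.6, -0.4, 1.3]
width: 0.902
grip_force: 0.0
```

```bash
python3 look.py e
```

```text
8.3 [0.57464032 0.11593109 0.40814769] Y,H 0.5750655860037959 0.11380282087165654 [ 1.64919008 -0.35367987  1.29184439] [ 0.01538997 -0.07034083 -0.00323677] 0.9022464776666289 0.0
scene row 352 n in ledge [-1.     0.003  0.005] x -0.0125 y [-0.0985  0.0074] z [0.0211 0.1091]
scene new 189 n in ledge [-1.    -0.004  0.004] x -0.0123 y [0.0433 0.1118] z [0.021  0.1094]
wrist row 6109 n in ledge [-1.    -0.     0.004] x -0.012 y [-0.0987  0.0089] z [0.0211 0.11  ]
wrist new 3860 n in ledge [-1.    -0.     0.005] x -0.012 y [0.0466 0.114 ] z [0.0213 0.1101]
stop y [0.0798 0.1526 0.167 ]
```

View pics/e.png

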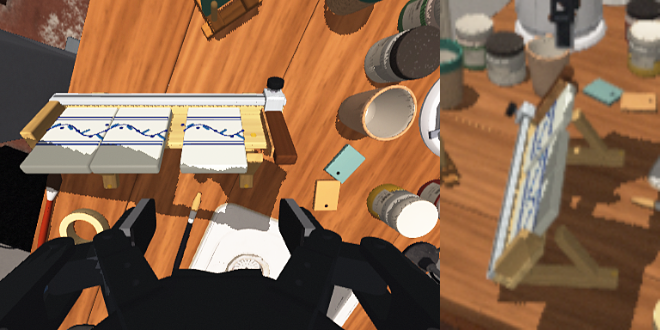

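The tile stands on its own, square, about 24 mm from its neighbour. Checking the space beyond the paddle before pushing it.

Run:
```python
from h import *
for n in['top','w3','scene']:
    P=prep(np.load(n+'.npz'))['P'].reshape(-1,3); y,hh=P@Y,P@H
    for lab,zz,r in(('finger',.085,.03),('body',.16,.075)):
        f=(abs(y-.685)<r)&(abs(hh-.1)<r)&(P[:,2]>zz)&(P[:,2]<.5)&(y>.663); q=P[f]
        print(n,lab,f.sum(), np.c_[q@Y,q@H,q[:,2]].max(0) if f.any() else '', np.c_[q@Y,q@H,q[:,2]].min(0) if f.any() else '')
```

```text
top finger 4 [0.66442081 0.10416475 0.09451098] [0.66300144 0.09418484 0.08975854]
top body 0  
w3 finger 48 [0.66746503 0.10482572 0.09646534] [0.66306069 0.08963304 0.08547781]
w3 body 0  
scene finger 0  
scene body 0
```

>>> drive_tool:
  claw: [0,0,0,0,0,0,0,0]
  slide:
    - [0.07,0.04,0]
    - [0.14,0.08,0]
    - [0.203,0.113,0]
    - [0.203,0.113,0]
    - [0.203,0.113,-0.08]
    - [0.203,0.113,-0.16]
    - [0.203,0.113,-0.22]
    - [0.203,0.113,-0.22]
  yaw: [0,0,0,0,0,0,0,0]

```text
time: 9.07
tool_pos: [0.6691, 0.171, 0.2774]
tcp_rot: [-1.736, -2.603, 0.021]
wrist_force: [-2.2, -0.8, -1.9]
width: -0.004
grip_force: 0.0
```

>>> drive_tool:
  claw: [0,0,0,0,0]
  slide:
    - [0,0,0]
    - [0,0,-0.01]
    - [0,0,-0.02]
    - [0,0,-0.02]
    - [0,0,-0.02]
  yaw: [0,0,0,0,0]

```text
time: 9.48
tool_pos: [0.6743, 0.1721, 0.2805]
tcp_rot: [1.743, 2.612, 0.003]
wrist_force: [0.6, 0.8, -0.3]
width: -0.0
grip_force: 0.0
```

```bash
python3 look.py f
```

```text
9.4833 [0.67426319 0.1720942  0.28051315] Y,H 0.6886216565716102 0.10023706727655411 [ 0.59733969  0.82533957 -0.27077826] [-0.02817985  0.00472393 -0.03238888] -0.0004866103141539448 0.0
scene row 332 n in ledge [-1.     0.002  0.008] x -0.0126 y [-0.0979  0.0091] z [0.0218 0.1092]
scene new 175 n in ledge [-1.    -0.003  0.008] x -0.0123 y [0.0434 0.1097] z [0.0214 0.1095]
wrist row 0
wrist new 11608 n in ledge [-1.     0.003  0.002] x -0.0119 y [0.0495 0.1151] z [0.0212 0.1096]
stop y [0.0759 0.1528 0.1688]
```

View pics/f.png

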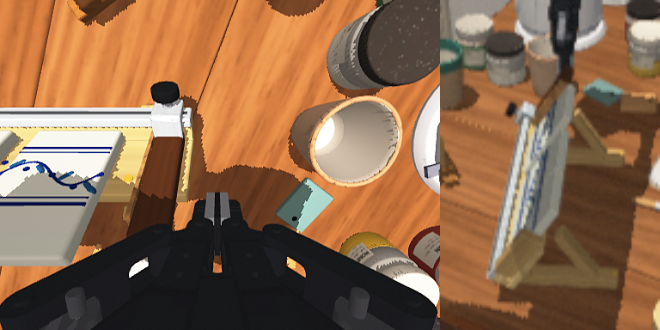

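The closed fingers are just beyond the paddle (paddle top near (155,215)). Pushing toward the row in small steps.

>>> drive_tool:
  claw: [0,0,0,0,0,0,0,0]
  slide:
    - [-0.01,-0.004,0]
    - [-0.02,-0.008,0]
    - [-0.03,-0.0125,0]
    - [-0.04,-0.0167,0]
    - [-0.05,-0.021,0]
    - [-0.06,-0.025,0]
    - [-0.07,-0.029,0]
    - [-0.08,-0.0333,0]
  yaw: [0,0,0,0,0,0,0,0]

```text
time: 10.25
tool_pos: [0.6337, 0.1555, 0.2792]
tcp_rot: [1.743, 2.612, 0.003]
wrist_force: [3.2, 3.4, 0.3]
width: 0.001
grip_force: 2.2
```

```bash
python3 look.py
```

```text
10.25 [0.6336592  0.15546454 0.27922315] Y,H 0.6447449409392356 0.09998581121131478 [3.19878766 3.38627394 0.34240511] [ 0.46660158 -0.52971829 -0.00727965] 0.0010804832426321857 2.2439002990722656
scene row 335 n in ledge [-1.     0.001  0.007] x -0.0125 y [-0.0984  0.0083] z [0.0218 0.1093]
scene new 193 n in ledge [-1.    -0.005  0.01 ] x -0.0122 y [0.0396 0.1131] z [0.0213 0.1104]
wrist row 939 n in ledge [-1.    -0.004  0.004] x -0.012 y [-0.0148  0.0099] z [0.0204 0.0582]
wrist new 13932 n in ledge [-1.    -0.001  0.001] x -0.012 y [0.0426 0.1087] z [0.0214 0.1093]
stop y [0.0745 0.1222 0.1599]
```

>>> drive_tool:
  claw: [0,0,0,0,0,0]
  slide:
    - [-0.006,-0.0025,0]
    - [-0.012,-0.005,0]
    - [-0.018,-0.0075,0]
    - [-0.024,-0.01,0]
    - [-0.03,-0.0125,0]
    - [-0.03,-0.0125,0]
  yaw: [0,0,0,0,0,0]

```text
time: 10.85
tool_pos: [0.6182, 0.1489, 0.2788]
tcp_rot: [-1.743, -2.613, 0.001]
wrist_force: [1.8, 1.4, 1.8]
width: 0.0
grip_force: 1.3
```

>>> drive_tool:
  claw: [0,0,0,0]
  slide:
    - [-0.002,-0.0008,0]
    - [-0.004,-0.0017,0]
    - [-0.004,-0.0017,0]
    - [-0.004,-0.0017,0]
  yaw: [0,0,0,0]

```text
time: 11.18
tool_pos: [0.6167, 0.1483, 0.2788]
tcp_rot: [1.744, 2.613, -0.0]
wrist_force: [3.0, 2.7, 1.6]
width: 0.003
grip_force: 1.8
```

```bash
python3 look.py g
```

```text
11.1833 [0.61674529 0.14829931 0.27878352] Y,H 0.6263762886517845 0.10010089184678829 [2.99620634 2.72602271 1.59593054] [ 0.25171833 -0.39742743  0.03396214] 0.003307127438291883 1.7555340752005577
scene row 336 n in ledge [-1.     0.002  0.007] x -0.0125 y [-0.0983  0.0089] z [0.0216 0.1098]
scene new 142 n in ledge [-1.     0.005  0.011] x -0.0124 y [0.0354 0.0941] z [0.0219 0.109 ]
wrist row 2624 n in ledge [-1.    -0.001  0.001] x -0.012 y [-0.0298  0.0098] z [0.0204 0.0866]
wrist new 11676 n in ledge [-1.     0.     0.002] x -0.012 y [0.0355 0.0913] z [0.0215 0.1092]
stop y [0.0746 0.1061 0.1454]
```

View pics/g.png

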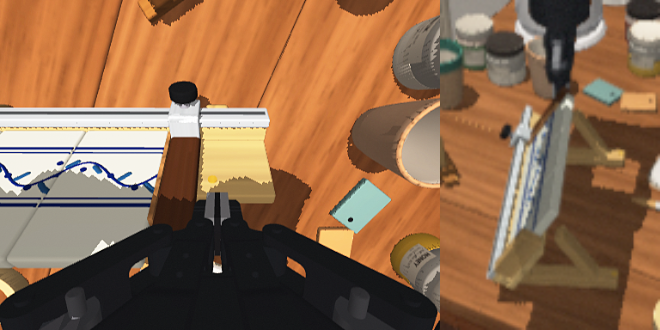

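Nearly closed: only a thin joint remains at about (60,205), and the paddle is against the tile. Pushing on until the force rises.

>>> drive_tool:
  claw: [0,0,0,0,0]
  slide:
    - [-0.002,-0.0008,0]
    - [-0.004,-0.0017,0]
    - [-0.004,-0.0017,0]
    - [-0.004,-0.0017,0]
    - [-0.004,-0.0017,0]
  yaw: [0,0,0,0,0]

```text
time: 11.7
tool_pos: [0.6155, 0.1478, 0.2789]
tcp_rot: [1.743, 2.612, 0.004]
wrist_force: [5.8, 4.1, 0.7]
width: -0.0
grip_force: 3.6
```

```bash
python3 look.py
```

```text
11.7 [0.61552434 0.14776731 0.27887947] Y,H 0.6250446463407452 0.10012283250086915 [5.84060872 4.14463198 0.71873957] [ 0.443127   -0.91379444  0.0748231 ] -0.0004677054774802235 3.602450117468834
scene row 328 n in ledge [-1.     0.002  0.009] x -0.0125 y [-0.0978  0.0082] z [0.0219 0.1094]
scene new 140 n in ledge [-1.    -0.001  0.005] x -0.0124 y [0.0363 0.0921] z [0.0203 0.1096]
wrist row 2706 n in ledge [-1.    -0.002  0.002] x -0.012 y [-0.0297  0.0098] z [0.0204 0.087 ]
wrist new 11523 n in ledge [-1.     0.     0.002] x -0.012 y [0.0355 0.0906] z [0.0214 0.1093]
stop y [0.0742 0.1053 0.144 ]
```

>>> drive_tool:
  claw: [0,0,0,0,0]
  slide:
    - [-0.002,-0.0008,0]
    - [-0.004,-0.0017,0]
    - [-0.004,-0.0017,0]
    - [-0.004,-0.0017,0]
    - [-0.004,-0.0017,0]
  yaw: [0,0,0,0,0]

```text
time: 12.22
tool_pos: [0.6147, 0.1475, 0.2791]
tcp_rot: [1.741, 2.609, 0.01]
wrist_force: [11.2, 6.1, -3.2]
width: 0.002
grip_force: 6.6
```

```bash
python3 look.py
```

```text
12.2167 [0.61474411 0.14749152 0.27905911] Y,H 0.6242183451825297 0.10007760836534334 [11.24662211  6.14620692 -3.23265212] [ 0.91161584 -1.79897338 -0.01053682] 0.0018710431502952998 6.558147668838501
scene row 335 n in ledge [-1.     0.003  0.008] x -0.0125 y [-0.099   0.0089] z [0.022  0.1099]
scene new 142 n in ledge [-1.    -0.001  0.01 ] x -0.0123 y [0.0365 0.0933] z [0.0216 0.1088]
wrist row 2656 n in ledge [-1.    -0.001 -0.   ] x -0.012 y [-0.0303  0.0098] z [0.0205 0.0867]
wrist new 11623 n in ledge [-1.    -0.001  0.002] x -0.012 y [0.0355 0.0906] z [0.0213 0.1093]
stop y [0.074  0.1051 0.1436]
```

The tile no longer moves and the force rose to 13 N, so the row is closed. Backing off and looking.

>>> drive_tool:
  claw: [0,0,0,0,0,0,0,0]
  slide:
    - [0.01,0.004,0]
    - [0.03,0.0125,0]
    - [0.05,0.021,0]
    - [0.05,0.021,0.06]
    - [0.05,0.021,0.13]
    - [0.05,0.021,0.2]
    - [0.05,0.021,0.26]
    - [0.0,0.0,0.3]
  yaw: [0,0,0,0,0,0,0,0]

```text
time: 12.98
tool_pos: [0.6159, 0.1476, 0.432]
tcp_rot: [1.741, 2.611, 0.006]
wrist_force: [0.3, -0.5, 0.6]
width: -0.004
grip_force: 0.0
```

```bash
python3 look.py i
python3 - <<'E'
from h import *
c=cam('wrist'); P,h,x,y,z,b=ez(c); x=x-.0356;y=y-.493;z=z-.0722
g=(abs(x+.012)<.003)&(h[...,2]>90)
for zz in(.02,.05,.08,.1):
    f=g&(abs(z-zz)<.008)&(h[...,1]<70)&(y<.12); print(zz,np.percentile(y[f],[.5,99.5]).round(4))
cv2.imwrite('pics/j.png',cv2.resize(c['color'][60:260,:320,::-1],(800,500),interpolation=cv2.INTER_CUBIC))
E
```

```text
12.9833 [0.615866   0.14762672 0.43196398] Y,H 0.6253060378737582 0.10038393027832897 [ 0.28080435 -0.54893849  0.58746544] [0.00688711 0.01341082 0.01882729] -0.004030741048138412 0.0
scene row 354 n in ledge [-1.     0.001  0.007] x -0.0125 y [-0.0983  0.0088] z [0.0218 0.1098]
scene new 151 n in ledge [-1.     0.001  0.009] x -0.0125 y [0.0363 0.0928] z [0.0214 0.1091]
wrist row 4986 n in ledge [-1.    -0.     0.005] x -0.012 y [-0.099   0.0089] z [0.0209 0.11  ]
wrist new 2588 n in ledge [-1.     0.001  0.005] x -0.0119 y [0.0355 0.0915] z [0.0232 0.11  ]
stop y [0.0815 0.1057 0.1182]
0.02 [-0.1148  0.0907]
0.05 [-0.115   0.0908]
0.08 [-0.115   0.0911]
0.1 [-0.1146  0.0919]
```

View pics/j.png

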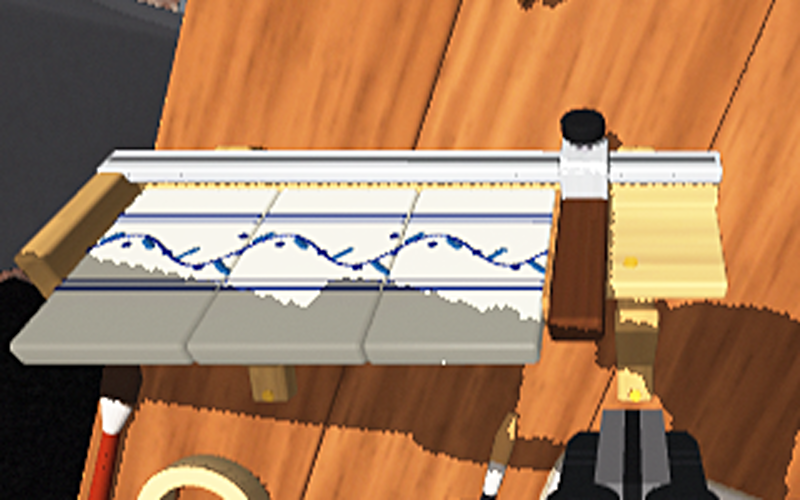

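The row is closed: tight joints at (275,200) and (415,200), an unbroken vine across all three tiles, and the stop against the last tile at (555,250). The gripper is clear, so I'm handing in.

```bash
python3 -c "
from workcell import bot
print(bot.finish_job())"
```

```text
the job is handed in; nothing more can be done
None
```

The vine tile stands on the easel ledge, painted side to the front, flush against its neighbour with the stop closed against it; the job was handed in at about 13 s with the gripper clear, and no verdict was returned.

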